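# Load the reference cell into the turbidity meter through its light flaps

## Robot

A 6-joint arm with a two-finger parallel gripper is mounted at the origin on the work surface. World frame = base frame: x ahead of the robot, y to its left, z up, the work surface at z = 0. Lengths are in m, angles in rad, forces in N, time in s.
With the tool pointing down it reaches from about 0.275 to 0.825 m from the base axis. Payload 5.2 kg.
Tool frame: the origin (TCP) lies at the very end of the fingers, on their centre line; the grasp point (between the pads) lies bot.grip_depth behind it (bot.grip_depth is the distance from the TCP to the grasp point, in m); z points along the fingers, x is the direction in which the jaws open and shut, and the axes are right-handed (so a half turn about z gives the same grasp; the last joint's range is limited). The gripper opens to 93 mm and grips with 3 to 60 N. Pads are 15 mm wide; open, the fingers measure 128 mm over their backs; the gripper's body (75 mm by 188 mm) begins 65 mm behind the grasp point.
Start: joints at [1.135, 0.259, 1.535, -0, 1.348, -0.203], TCP at [0.127, 0.535, 0.219] pointing down, gripper open.
Joint ranges: [-3.14, 3.14], [-0.91, 2.08], [0.19, 2.58], [-1.22, 4.36], [0.22, 2.71], [-3.12, 3.12]. Speed limits (rad/s): [2.57, 2.57, 3.14, 3.14, 3.14, 3.14].

## Interface

Orientations are given as a 3x3 rotation matrix whose columns are the frame's x, y, z axes.
In Python, from rig import monitor, cams, workorder, bot gives the robot as it stands.
- The arm moves only by the tool apply_moves, never from a script. Its argument "deltas" is a list of rows, each a list of 3 entries, a list of its own where there are three numbers: the opening in per cent of the stroke, from 0 (shut) to 100 (fully open), then the shift along the tool's x, y, z in m, then the turn about the tool's z in rad. In form: [[jaw, [tx, ty, tz], spin], ...]. A call has exactly 5 rows; each row shifts and turns the commanded pose from where the row before left it, along the tool's axes as they then stand; what a row does not reach is not made up. A row lasts 1/12 s, in which the tool goes at most 41.7 mm and 7.16 degrees, less where a joint would pass 70% of its speed; a pose out of reach is approached as far as the arm can. A call is refused whole if a number of a shift passes 0.0417 or a number of a turn 0.125, either way. A call with a gripper value outside its range is refused whole. The fingers move at their own pace and stop on an object; "newtons" is the grip in N (left out, the last holds). Time passes only in rows, so rows that do not move let the fingers close, or fill a call up. It gives the time, the measured TCP pose, the force and the opening at its end, in the units of the state.
- monitor.get_obs(): the state, without advancing time (a new reading comes with each control period).
- cams.snapshot(name): name is "scene" or "side" or "wrist"; returns a dict with "pixels" (420x560x3 uint8, blue, green, red), "intrinsics" (3x3 intrinsics, pixels), "distortion" ([k1, k2, p1, p2, k3] as OpenCV has them; the pictures are not rectified), "eye" and "orientation" of the camera in the world. Camera axes: x right, y down, z forward; pixel columns grow to the right and rows downward; lengths in m; the calibration is good to about 2 mm. A picture is of the moment at which its call begins. There is no depth.
- workorder.finish_job(): hands the job in, once; it reports no verdict.
The state is a dict: "clock": time; "qpos": joint angles; "qvel": joint speeds; "effort": joint torques, N m; "position": TCP position; "tcp_rot": TCP orientation; "force": force on the tool from outside, world axes, zero at the start; "moment": the same for the moment, N m; "opening": finger opening in m.
Only numpy, scipy, OpenCV 4.12 (cv2) and the standard library are available. Lean on these libraries where they do the work, as an engineer would, in place of code of your own. Each camera call takes 0.05 s, during which the arm holds its last target. There are 200 camera calls.

## Task

Take the amber reference cell with the blue cap out of the rack and pass it upright through the spring flaps of the turbidity meter, holding them open as it goes in, and press it down until you feel it sit firmly on its sprung seat, whose height you cannot see. Then draw back so that both flaps swing shut over it. Do not force the glass or the meter, and leave the white-capped cells in their places.

Things in the scene. Friction and masses are not known exactly. Their poses are not given: they have to be found in the camera images.
- cell_mid (a point): centre (half-way up) of the reference cell: a closed upright cylinder, amber glass with a blue screw cap, 27 mm diameter all along, 70 mm tall (cap: top 20 mm), about 60 g. Its z axis is its own axis, cap up. It starts upright in one of the rack's three places, its foot 6 mm above the table and its upper 42 mm out of the rack.
- spare1_mid (a point): centre of a white-capped clear cell of the same size, in another place of the rack; to be left alone
- spare2_mid (a point): centre of the second white-capped clear cell of the same size, in the rack; to be left alone
- rack: grey cell rack, a fixed block 62 x 166 x 34 mm (its x, y, z); origin in the centre of its underside, on the table. Its three places lie on its own y axis at -50, 0 and +50 mm and are 28 mm deep and 30 mm wide.
- meter: bench turbidity meter, fixed: white case 240 x 220 mm (its x, y), origin in the centre of the case's underside, 12 mm above the table; its flat deck is at 128 mm in its frame, 140 mm above the table, and nothing stands up from it. In the middle of the deck (own x = y = 0) is the loading mouth, shut by two orange flaps that meet in the middle; the well for the cell is straight below.
- mouth (a point): centre of the loading mouth at deck level, axes as the meter's. The mouth is 44 mm along x, 50 mm along y and keeps that width to 26 mm below the deck; an 8 mm high funnel then leads into a round bore of 32 mm. A sprung ball in the bore, 46 mm below the deck, rubs on the cell: it does not sink by its own weight. The cell's foot opens the flaps at 6 to 8 N in all; then the drag is 1 to 6 N.
- flap_near (a joint): angle (rad) of the flap hinged at the meter's own x = -22 mm: 0 shut (level, its top 1 mm below the deck), growing to 1.5 as it swings down into the mouth; it opens no other way. Stiff orange leaf, 22 mm from hinge to free edge, 47 mm wide, slippery. A spring shuts it: 1 N at the free edge when shut, 3 N when open.
- flap_far (a joint): angle (rad) of the same flap hinged at the meter's own x = +22 mm. Closed fingers fit between the open leaves (44 x 50 mm mouth), so they can push the cap down from above and hold the leaves open meanwhile; open fingers around the cell do not.
- pan: grey base pan of the meter, 250 x 230 x 12 mm, origin on the table straight under the mouth. It carries the cell's rubber seat pad in the well, out of sight. A screw sets the seat: a resting cell's top lies anywhere from 25 to 39 mm below the deck, to be felt. On the pad the push climbs 12 N per mm, hard stop at 2.5 mm; 10 to 14 N in all seats it firmly, over 20 N on the pad endangers the glass.
Things that resemble listed ones, but are neither listed nor needed, are in the scene too. What is meant by the part that bears cell_mid is not pink or yellow, and is the smaller of those in its own colour.

How it is judged:
By the outcome, as a careful person would: the job done as asked, in the order asked, and still so for the second after the job is handed in, with the robot touching nothing.
It also fails if it takes over 61 s, if anything falls off the work surface, if the arm or the gripper's body presses on something with over 40 N, if the wrist force passes 120 N, or if a joint passes its speed limit or range.

## Working session

There is one attempt and no reset: what is moved stays moved. The work goes in short steps, Python scripts to look and compute and a tool call to move; the robot and the scene stay as the last step left them, time stands still between calls to the robot, and variables do not carry over. Pictures are saved under pics/ and viewed, about 8 in all and at most 12, crops included, and the job is handed in when it is done.

Besides the shell and the picture viewer there is one more tool, called after ">>>" by a JSON object that holds its "name" and its "arguments", one argument or row to a line. apply_moves: Moves the arm, as the interface text tells. Its arguments: {"type":"object","properties":{"deltas":{"type":"array"},"newtons":{"type":"number"}},"required":["deltas"]}

```bash
ls; mkdir -p pics; python3 - <<'E'
from rig import monitor, cams, workorder, bot
import cv2,numpy as np
print(bot.grip_depth); print(monitor.get_obs())
for n in ["scene","side","wrist"]:
    s=cams.snapshot(n); cv2.imwrite(f"pics/{n}0.png",s["pixels"]); np.savez(f"pics/{n}0.npz",**s)
    print(n,s["intrinsics"].tolist(),s["distortion"],s["eye"],np.round(s["orientation"],3).tolist())
E
```

```text
pics
0.0188
{'clock': 0.0, 'qpos': array([ 1.13521296e+00,  2.59295091e-01,  1.53604651e+00, -2.69155474e-05,
        1.34800030e+00, -2.02794436e-01]), 'qvel': array([ 1.01768157e-03,  4.56761192e-04,  1.15739245e-04,  1.13023355e-03,
       -4.71601682e-05, -4.62466071e-04]), 'effort': array([ 3.00408965e-04, -4.37311506e+01, -2.84006292e+01,  7.18187657e-02,
        4.13510681e-02, -1.81544328e-04]), 'position': array([0.12663483, 0.5346753 , 0.21785817]), 'tcp_rot': array([[ 2.30685695e-01,  9.73028057e-01, -7.14276339e-04],
       [ 9.73026801e-01, -2.30686569e-01, -1.59698397e-03],
       [-1.71868416e-03, -3.26608666e-04, -9.99998470e-01]]), 'force': array([ 0.08113786, -0.61796443, -0.37472894]), 'moment': array([ 0.01418206, -0.06517691, -0.00720197]), 'opening': 0.09311547179882579}
scene [[478.9820515641895, 0.0, 276.4938200556966], [0.0, 478.9820515641895, 207.51510445063212], [0.0, 0.0, 1.0]] [-0.02832303  0.          0.          0.          0.        ] [0.80446877 0.4640255  0.72931231] [[-0.831, 0.436, -0.346], [0.557, 0.643, -0.526], [-0.007, -0.63, -0.777]]
side [[485.9142341674593, 0.0, 273.3397091485963], [0.0, 485.9142341674593, 214.7031490634616], [0.0, 0.0, 1.0]] [-0.13787643  0.          0.          0.          0.        ] [ 0.39788505 -0.63390455  0.51609742] [[0.973, -0.135, 0.188], [-0.23, -0.5, 0.835], [-0.019, -0.856, -0.517]]
wrist [[332.8375859893863, 0.0, 282.2823506509244], [0.0, 332.8375859893863, 207.06086887612773], [0.0, 0.0, 1.0]] [-0.08035518  0.          0.          0.          0.        ] [0.06043567 0.55058697 0.38353356] [[0.23, 0.942, 0.243], [0.973, -0.222, -0.06], [-0.002, 0.25, -0.968]]
```

View pics/scene0.png

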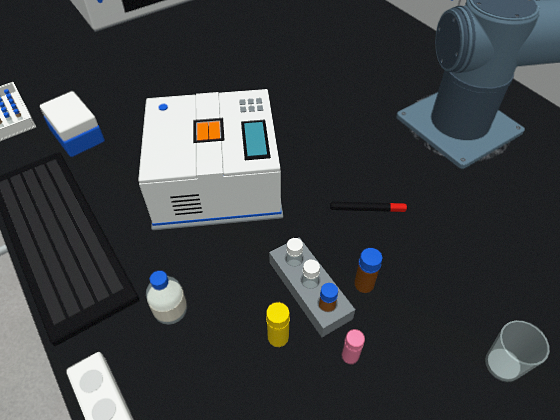

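View pics/side0.png

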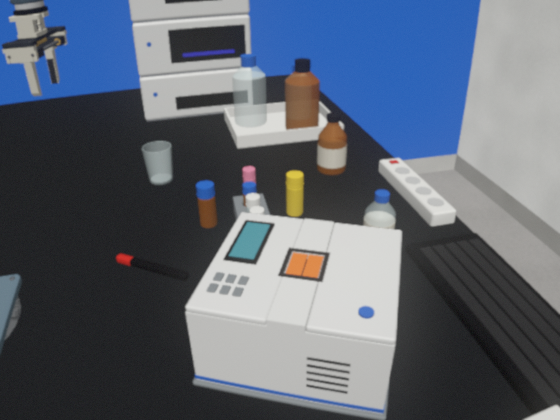

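The scene camera shows the target, a small amber cell with a blue cap, at the rack's near end, at about (329,292). The larger amber bottle at (368,270) is a decoy. The orange mouth is at (208,130) in scene and (305,265) in side, with the slit visible in both.

```bash
cat > h.py <<'E'
import cv2,numpy as np
def rays(s,px):
    u=cv2.undistortPoints(np.array(px,float).reshape(-1,1,2),s["intrinsics"],s["distortion"])[:,0]
    d=np.c_[u,np.ones(len(u))]@np.array(s["orientation"]).T
    return np.array(s["eye"]),d
def plane(s,px,z):
    e,d=rays(s,px); return e+d*((z-e[2])/d[:,2])[:,None]
def tri(s1,p1,s2,p2):
    A=np.zeros((3,3));b=np.zeros(3)
    for s,p in((s1,p1),(s2,p2)):
        e,d=rays(s,[p]);d=d[0]/np.linalg.norm(d[0]);M=np.eye(3)-np.outer(d,d);A+=M;b+=M@e
    return np.linalg.solve(A,b)
def blobs(s,lo,hi,mn=25):
    m=cv2.inRange(cv2.cvtColor(s["pixels"],cv2.COLOR_BGR2HSV),lo,hi)
    c,_=cv2.findContours(m,cv2.RETR_EXTERNAL,cv2.CHAIN_APPROX_NONE)
    return m,[x for x in c if cv2.contourArea(x)>mn]
E
python3 - <<'E'
from h import *
np.set_printoptions(precision=4,suppress=True)
S={n:dict(np.load(f"pics/{n}0.npz")) for n in("scene","side")}
M={}
for n,s in S.items():
    m,_=blobs(s,(5,200,150),(17,255,255))
    m=cv2.morphologyEx(m,cv2.MORPH_CLOSE,np.ones((5,5)))
    c=max(cv2.findContours(m,0,cv2.CHAIN_APPROX_NONE)[0],key=cv2.contourArea)
    # edges on plane
    P=plane(S[n],c[:,0,:],.139)[:,:2]*1000
    r=cv2.minAreaRect(P.astype(np.float32)); print(n,"mouth",r)
    mo=cv2.moments(c);M[n]=(mo['m10']/mo['m00'],mo['m01']/mo['m00']);print(M[n])
    for x in blobs(s,(105,150,60),(125,255,255))[1]: 
        print(" blue",cv2.boundingRect(x),cv2.contourArea(x),plane(s,[np.mean(x[:,0],0)],.07))
    # rack: grey pixels
print("tri mouth",tri(S["scene"],M["scene"],S["side"],M["side"]))
a=cv2.resize(S["scene"]["pixels"][225:345,255:385],None,fx=5,fy=5,interpolation=cv2.INTER_CUBIC)
b=cv2.resize(S["scene"]["pixels"][105:155,180:280],None,fx=5,fy=5,interpolation=cv2.INTER_CUBIC)
a[:250,-350:]=b[:, :350]
cv2.imwrite("pics/c1.png",a)
E
```

```text
scene mouth ((542.7713012695312, -157.126708984375), (45.769168853759766, 38.33690643310547), 62.133670806884766)
(208.30405752439648, 130.5819209039548)
 blue (320, 283, 18, 20) 258.5 [[0.5376 0.2033 0.07  ]]
 blue (149, 270, 19, 20) 257.0 [[0.7466 0.0339 0.07  ]]
 blue (358, 248, 25, 25) 447.0 [[0.445  0.1943 0.07  ]]
 blue (152, 212, 129, 14) 140.0 [[ 0.6112 -0.0217  0.07  ]]
 blue (43, 116, 62, 41) 722.0 [[ 0.7508 -0.3702  0.07  ]]
 blue (159, 104, 8, 6) 29.5 [[ 0.5575 -0.3518  0.07  ]]
 blue (0, 97, 9, 21) 46.0 [[ 0.8464 -0.5496  0.07  ]]
 blue (4, 89, 15, 25) 70.5 [[ 0.8262 -0.5611  0.07  ]]Traceback (most recent call last):
  File "<stdin>", line 8, in <module>
ValueError: max() iterable argument is empty
```

```bash
python3 - <<'E'
from h import *
np.set_printoptions(precision=4,suppress=True)
S={n:dict(np.load(f"pics/{n}0.npz")) for n in("scene","side")}
print(S["side"]["pixels"][262,292],S["scene"]["pixels"][130,202])
M={}
for n,s in S.items():
    m,_=blobs(s,(3,150,100),(22,255,255))
    m[:,:150]=0; m[:100]=0; m[(m.shape[0]*3//4):]=0
    if n=="side": m[:240]=0
    else: m[160:]=0
    m=cv2.morphologyEx(m,cv2.MORPH_CLOSE,np.ones((5,5)))
    c=max(cv2.findContours(m,0,cv2.CHAIN_APPROX_NONE)[0],key=cv2.contourArea)
    r=cv2.minAreaRect((plane(S[n],c[:,0,:],.139)[:,:2]*1000).astype(np.float32)); print(n,"mouth",r)
    M[n]=cv2.minAreaRect(c)[0]
    mo=cv2.moments(c);M[n]=(mo['m10']/mo['m00'],mo['m01']/mo['m00']);print(M[n])
print("tri mouth",tri(S["scene"],M["scene"],S["side"],M["side"]))
s=S["scene"]
p=plane(s,[[329.5,289],[311.5,266],[294.5,243.5]],.076);print(p,np.diff(p,axis=0))
a=cv2.resize(s["pixels"][225:345,255:385],None,fx=5,fy=5,interpolation=cv2.INTER_CUBIC)
b=cv2.resize(s["pixels"][105:155,180:280],None,fx=5,fy=5,interpolation=cv2.INTER_CUBIC)
a[:250,-350:]=b[:, :350]
cv2.imwrite("pics/c1.png",a)
E
```

```text
[ 74 138 221] [  0 125 244]
scene mouth ((543.5361938476562, -157.54769897460938), (47.0236701965332, 40.23796081542969), 62.20966720581055)
(207.79876013352404, 130.57463042441583)
side mouth ((544.4172973632812, -156.25180053710938), (43.50648880004883, 37.96259307861328), 62.724266052246094)
(304.2874180083482, 265.1290995825879)
tri mouth [ 0.5442 -0.1571  0.1391]
[[0.5355 0.2018 0.076 ]
 [0.5337 0.1527 0.076 ]
 [0.531  0.1018 0.076 ]] [[-0.0018 -0.0491  0.    ]
 [-0.0027 -0.0509  0.    ]]
```

View pics/c1.png

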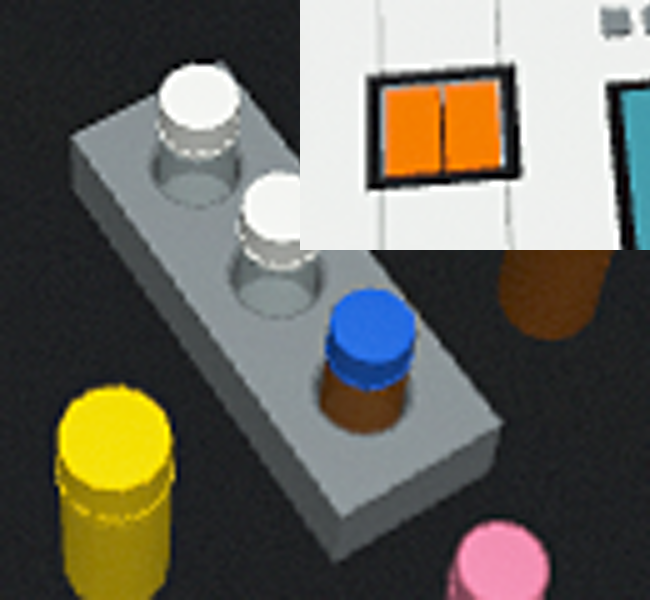

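The crop confirms the cell's cap top at about (329,289) and the flap slit running along the mouth's long side. I estimate the cell at (0.535, 0.202). The mouth is at (0.544, -0.157), with its y axis at about 62°. Next I move over the cell.

>>> {"name": "apply_moves", "arguments": {
  "deltas": [
    [100, [-0.0153, 0.0316, 0], 0],
    [100, [-0.0153, 0.0316, 0], 0],
    [100, [-0.0153, 0.0316, 0], 0],
    [100, [-0.0153, 0.0316, 0], 0],
    [100, [-0.0153, 0.0316, 0], 0]
  ]
}}

```text
clock: 0.57
position: [0.2637, 0.4231, 0.2184]
tcp_rot: [[0.23, 0.973, -0.0], [0.973, -0.23, -0.0], [-0.0, -0.0, -1.0]]
force: [0.5, 0.7, -0.0]
opening: 0.0929
```

>>> {"name": "apply_moves", "arguments": {
  "deltas": [
    [100, [-0.0153, 0.0316, 0], 0],
    [100, [-0.0153, 0.0316, 0], 0],
    [100, [-0.0153, 0.0316, 0], 0],
    [100, [-0.0153, 0.0316, 0], 0],
    [100, [-0.0153, 0.0316, 0], 0]
  ]
}}

```text
clock: 0.98
position: [0.4, 0.312, 0.2185]
tcp_rot: [[0.231, 0.973, -0.0], [0.973, -0.231, -0.0], [-0.0, -0.0, -1.0]]
force: [0.9, -0.4, -0.4]
opening: 0.0931
```

>>> {"name": "apply_moves", "arguments": {
  "deltas": [
    [100, [-0.0153, 0.0316, 0], 0],
    [100, [-0.0153, 0.0316, 0], 0],
    [100, [-0.0153, 0.0316, 0], 0],
    [100, [-0.0153, 0.0316, 0], 0],
    [100, [-0.0153, 0.0316, 0], 0]
  ]
}}

```text
clock: 1.4
position: [0.5361, 0.2011, 0.2184]
tcp_rot: [[0.231, 0.973, -0.001], [0.973, -0.231, 0.0], [-0.0, -0.001, -1.0]]
force: [0.0, 1.4, 0.0]
opening: 0.0932
```

>>> {"name": "apply_moves", "arguments": {
  "deltas": [
    [70, [0, 0, 0], 0.115],
    [70, [0, 0, 0], 0.115],
    [70, [0, 0, 0], 0.115],
    [70, [0, 0, 0], 0.115],
    [70, [0, 0, 0], 0.115]
  ]
}}

```text
clock: 1.82
position: [0.535, 0.2023, 0.2181]
tcp_rot: [[0.727, 0.687, -0.001], [0.687, -0.727, -0.0], [-0.001, -0.001, -1.0]]
force: [0.3, 0.3, -0.3]
opening: 0.0666
```

>>> {"name": "apply_moves", "arguments": {
  "deltas": [
    [70, [0, 0, 0], 0.115],
    [70, [0, 0, 0], 0.115],
    [70, [0, 0, 0], 0.115],
    [70, [0, 0, 0], 0.115],
    [70, [0, 0, 0], 0.115]
  ]
}}

```text
clock: 2.23
position: [0.5349, 0.2025, 0.2183]
tcp_rot: [[0.983, 0.181, -0.001], [0.181, -0.983, -0.0], [-0.001, 0.0, -1.0]]
force: [-1.1, -0.9, 0.2]
opening: 0.0651
```

>>> {"name": "apply_moves", "arguments": {
  "deltas": [
    [60, [0, 0, 0], 0.115],
    [60, [0, 0, 0], 0.115],
    [60, [0, 0, 0], 0],
    [60, [0, 0, 0], 0],
    [60, [0, 0, 0], 0]
  ]
}}

```text
clock: 2.65
position: [0.535, 0.2025, 0.2185]
tcp_rot: [[0.999, -0.039, -0.0], [-0.039, -0.999, -0.0], [-0.0, 0.0, -1.0]]
force: [-0.1, -0.0, -0.4]
opening: 0.056
```

```bash
python3 - <<'E'
from h import *
from rig import *
np.set_printoptions(precision=4,suppress=True)
s=cams.snapshot("wrist");np.savez("pics/w1.npz",**s);cv2.imwrite("pics/w1.png",s["pixels"])
o=monitor.get_obs();print(o["clock"],o["position"],o["tcp_rot"],o["qpos"],o["force"],o["opening"])
for x in blobs(s,(105,150,60),(125,255,255),100)[1]: 
    c,r=cv2.minEnclosingCircle(x); print(" blue",c,r,plane(s,[c],.076))
E
```

```text
2.7 [0.535  0.2025 0.2185] [[ 0.9992 -0.0393 -0.0003]
 [-0.0393 -0.9992 -0.0001]
 [-0.0003  0.0001 -1.    ]] [ 0.1669  0.2985  1.4809 -0.      1.3625  0.2062] [ 0.0743  0.0125 -0.137 ] 0.0558199024623027
 blue (193.7713623046875, 205.79647827148438) 21.04283905029297 [[0.4505 0.1959 0.076 ]]
```

View pics/w1.png

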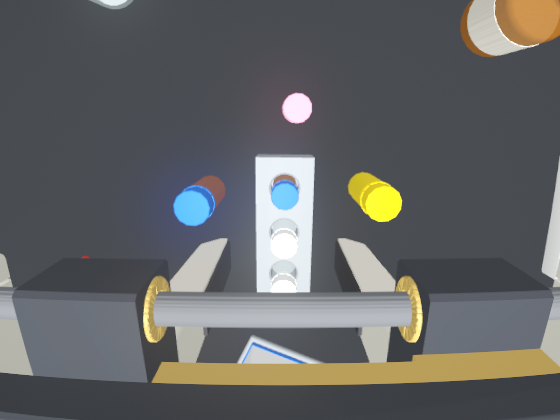

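The wrist view shows the blue cap in its place at (285,194), the white caps at (284,235) and (284,280), and the decoy at (193,206). There is room for the fingers on both sides of the target.

```bash
python3 - <<'E'
from h import *
np.set_printoptions(precision=4,suppress=True)
s=dict(np.load("pics/w1.npz"))
print(s["eye"],np.round(s["orientation"],3).tolist(), cv2.cvtColor(s["pixels"],cv2.COLOR_BGR2HSV)[195:196,280:290])
for x in blobs(s,(95,120,60),(130,255,255),100)[1]: 
    c,r=cv2.minEnclosingCircle(x); print(" blue",cv2.boundingRect(x),c,r,plane(s,[c],.076), plane(s,[c],.066))
m=cv2.inRange(s["pixels"][150:290,250:320],(120,100,90),(255,255,255))
# rack edges columns at top-surface z=.034
for y in (165,215,255):
    r=cv2.cvtColor(s["pixels"],cv2.COLOR_BGR2GRAY)[y,235:335].astype(int);d=np.diff(r);a,b=235+np.argmax(d),236+np.argmin(d);print(y,a,b,plane(s,[[a,y],[b,y]],.034)[:,:2])
w=cv2.resize(s["pixels"][150:270,245:325],None,fx=5,fy=5,interpolation=cv2.INTER_CUBIC);cv2.imwrite("pics/c2.png",w)
E
```

```text
[0.5386 0.2712 0.384 ] [[0.999, -0.037, -0.01], [-0.038, -0.967, -0.251], [-0.0, 0.251, -0.968]] [[[101 131 255]
  [101 131 255]
  [101 131 255]
  [100 132 255]
  [100 133 255]
  [100 134 255]
  [100 133 255]
  [100 134 255]
  [100 135 255]
  [100 136 255]]]
 blue (173, 186, 42, 40) (193.72340393066406, 205.63829040527344) 21.405872344970703 [[0.4504 0.196  0.076 ]] [[0.4476 0.1936 0.066 ]]
 blue (271, 180, 27, 30) (284.0750732421875, 194.33706665039062) 14.663240432739258 [[0.5376 0.2038 0.076 ]] [[0.5375 0.2016 0.066 ]]
165 254 315 [[0.5069 0.2274]
 [0.5712 0.225 ]]
215 255 313 [[0.5048 0.1727]
 [0.5682 0.1703]]
255 255 312 [[0.502  0.1257]
 [0.5664 0.1233]]
```

View pics/c2.png

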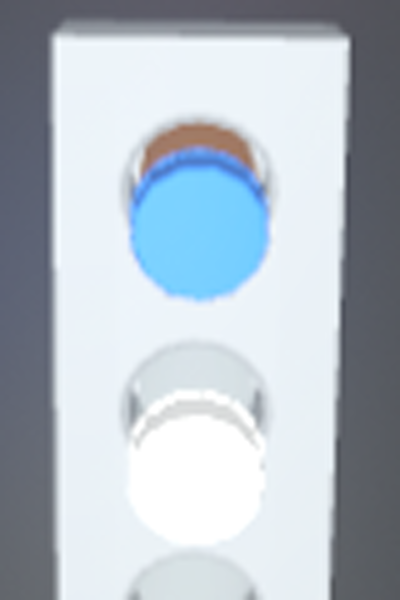

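>>> {"name": "apply_moves", "arguments": {
  "deltas": [
    [60, [0.0005, 0.0001, 0.017], 0],
    [60, [0.0005, 0.0001, 0.017], 0],
    [60, [0.0005, 0.0001, 0.017], 0],
    [60, [0.0005, 0.0001, 0.017], 0],
    [60, [0.0005, 0, 0.017], 0]
  ]
}}

```text
clock: 3.12
position: [0.5376, 0.202, 0.1329]
tcp_rot: [[0.999, -0.04, 0.0], [-0.04, -0.999, 0.0], [0.0, -0.0, -1.0]]
force: [0.3, -0.0, -0.8]
opening: 0.0558
```

>>> {"name": "apply_moves", "arguments": {
  "deltas": [
    [60, [0, 0, 0.017], 0],
    [60, [0, 0, 0.017], 0],
    [60, [0, 0, 0.017], 0],
    [60, [0, 0, 0.017], 0],
    [60, [0, 0, 0.017], 0]
  ]
}}

```text
clock: 3.53
position: [0.5377, 0.202, 0.0479]
tcp_rot: [[0.999, -0.04, 0.0], [-0.04, -0.999, 0.0], [0.0, -0.0, -1.0]]
force: [-0.1, -0.7, 0.1]
opening: 0.0558
```

>>> {"name": "apply_moves", "arguments": {
  "deltas": [
    [10, [0, 0, 0], 0],
    [10, [0, 0, 0], 0],
    [10, [0, 0, 0], 0],
    [10, [0, 0, 0], 0],
    [10, [0, 0, 0], 0]
  ],
  "newtons": 6
}}

```text
clock: 3.95
position: [0.5384, 0.2022, 0.0499]
tcp_rot: [[0.999, -0.042, 0.002], [-0.042, -0.999, 0.0], [0.002, -0.0, -1.0]]
force: [-0.6, -0.3, -0.4]
opening: 0.0271
```

>>> {"name": "apply_moves", "arguments": {
  "deltas": [
    [10, [0, 0, 0], 0],
    [10, [0, 0, 0], 0],
    [10, [0, 0, 0], 0],
    [10, [0, 0, 0], 0],
    [10, [0, 0, 0], 0]
  ]
}}

```text
clock: 4.37
position: [0.538, 0.2022, 0.0497]
tcp_rot: [[0.999, -0.042, 0.001], [-0.042, -0.999, 0.0], [0.001, -0.0, -1.0]]
force: [-1.9, 0.3, 7.5]
opening: 0.0269
```

>>> {"name": "apply_moves", "arguments": {
  "deltas": [
    [10, [0, 0, 0], 0],
    [10, [0, 0, 0], 0],
    [10, [0, 0, 0], 0],
    [10, [0, 0, 0], 0],
    [10, [0, 0, 0], 0]
  ]
}}

```text
clock: 4.78
position: [0.5381, 0.2022, 0.0497]
tcp_rot: [[0.999, -0.042, 0.001], [-0.042, -0.999, 0.0], [0.001, -0.0, -1.0]]
force: [-1.8, -0.9, 7.5]
opening: 0.0271
```

```bash
python3 - <<'E'
from h import *
from rig import *
s=cams.snapshot("wrist");np.savez("pics/w2.npz",**s);cv2.imwrite("pics/w2.png",s["pixels"])
print(monitor.get_obs())
E
```

```text
{'clock': 4.8333, 'qpos': array([1.65426989e-01, 4.64647199e-01, 1.68350722e+00, 1.20625751e-04,
       9.92073892e-01, 2.07197799e-01]), 'qvel': array([-9.08116116e-04,  1.83239854e-04,  6.25720214e-04,  3.88835709e-05,
        2.98165447e-04, -1.12121273e-03]), 'effort': array([-4.27079145e-01, -4.63959289e+01, -2.19146007e+01, -6.72285142e-02,
       -6.07619528e-01,  2.36958585e-03]), 'position': array([0.53802481, 0.20219583, 0.04968266]), 'tcp_rot': array([[ 9.99124099e-01, -4.18242616e-02,  1.32908732e-03],
       [-4.18247270e-02, -9.99124911e-01,  3.24275745e-04],
       [ 1.31436165e-03, -3.79580426e-04, -9.99999064e-01]]), 'force': array([-1.36278482,  0.24489359,  6.52898885]), 'moment': array([-0.00851676,  0.39982511, -0.02495   ]), 'opening': 0.026977060030317863}
```

View pics/w2.png

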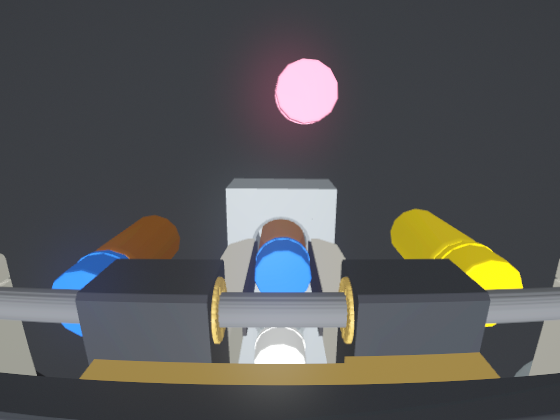

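The wrist view shows the fingers on the cap. An upward force of about 7 N appeared as the jaws closed, so I raise a little to relieve it and look at the force again.

>>> {"name": "apply_moves", "arguments": {
  "deltas": [
    [10, [0, 0, -0.0005], 0],
    [10, [0, 0, -0.0005], 0],
    [10, [0, 0, -0.0005], 0],
    [10, [0, 0, 0], 0],
    [10, [0, 0, 0], 0]
  ]
}}

```text
clock: 5.25
position: [0.5374, 0.2019, 0.0499]
tcp_rot: [[0.999, -0.042, -0.0], [-0.042, -0.999, -0.0], [-0.0, 0.0, -1.0]]
force: [0.5, -0.0, -0.5]
opening: 0.027
```

```bash
python3 - <<'E'
from h import *
from rig import *
o=monitor.get_obs();print(o["position"],o["force"],o["moment"])
s=cams.snapshot("scene");np.savez("pics/s2.npz",**s)
t=cams.snapshot("side")
cv2.imwrite("pics/s2.png",np.hstack([cv2.resize(s["pixels"][120:370,200:450],(400,400)),cv2.resize(t["pixels"][100:270,150:320],(400,400))]))
E
```

```text
[0.53743922 0.20193571 0.04989424] [ 0.48196269 -0.02441487 -0.49610633] [-0.08451168  0.06699539 -0.00335094]
```

View pics/s2.png

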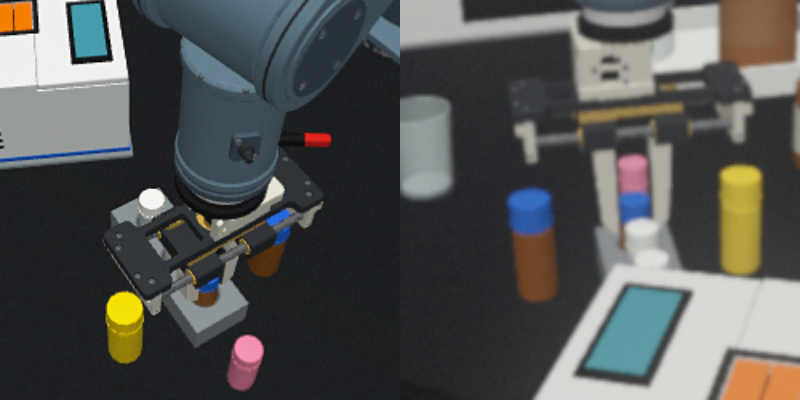

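The force is gone and nothing else was disturbed. In the crops, the decoy and yellow bottles stand clear of the fingers. I firm the grip and lift.

>>> {"name": "apply_moves", "arguments": {
  "deltas": [
    [10, [0, 0, 0], 0],
    [10, [0, 0, 0], 0],
    [10, [0, 0, -0.003], 0],
    [10, [0, 0, -0.004], 0],
    [10, [0, 0, -0.005], 0]
  ],
  "newtons": 25
}}

```text
clock: 5.77
position: [0.5375, 0.202, 0.0624]
tcp_rot: [[0.999, -0.042, -0.0], [-0.042, -0.999, -0.0], [-0.0, 0.0, -1.0]]
force: [0.3, -0.8, 0.7]
opening: 0.0262
```

>>> {"name": "apply_moves", "arguments": {
  "deltas": [
    [10, [0, 0, -0.01], 0],
    [10, [0, 0, -0.015], 0],
    [10, [0, 0, -0.018], 0],
    [10, [0, 0, -0.02], 0],
    [10, [0, 0, -0.02], 0]
  ]
}}

```text
clock: 6.18
position: [0.5376, 0.202, 0.1469]
tcp_rot: [[0.999, -0.042, 0.0], [-0.042, -0.999, 0.0], [0.0, -0.0, -1.0]]
force: [0.8, -0.5, -0.5]
opening: 0.0266
```

>>> {"name": "apply_moves", "arguments": {
  "deltas": [
    [10, [0, 0, -0.02], 0],
    [10, [0, 0, -0.02], 0],
    [10, [0, 0, -0.02], 0],
    [10, [0, 0, -0.015], 0],
    [10, [0, 0, -0.01], 0]
  ]
}}

```text
clock: 6.6
position: [0.5383, 0.2022, 0.2333]
tcp_rot: [[0.999, -0.042, 0.004], [-0.042, -0.999, 0.001], [0.004, -0.001, -1.0]]
force: [0.4, 0.6, -0.7]
opening: 0.0263
```

>>> {"name": "apply_moves", "arguments": {
  "deltas": [
    [10, [0, 0, 0], -0.113],
    [10, [0, 0, 0], -0.113],
    [10, [0, 0, 0], -0.113],
    [10, [0, 0, 0], -0.113],
    [10, [0, 0, 0], -0.113]
  ]
}}

```text
clock: 7.02
position: [0.5374, 0.202, 0.2305]
tcp_rot: [[0.864, 0.504, -0.0], [0.504, -0.864, -0.0], [-0.0, -0.0, -1.0]]
force: [0.1, -1.3, -0.5]
opening: 0.0268
```

>>> {"name": "apply_moves", "arguments": {
  "deltas": [
    [10, [0, 0, 0], -0.113],
    [10, [0, 0, 0], -0.113],
    [10, [0, 0, 0], -0.113],
    [10, [0, 0, 0], -0.113],
    [10, [0, 0, 0], -0.113]
  ]
}}

```text
clock: 7.43
position: [0.5374, 0.202, 0.2304]
tcp_rot: [[0.459, 0.888, -0.0], [0.888, -0.459, -0.0], [-0.0, -0.0, -1.0]]
force: [0.0, -0.6, -1.0]
opening: 0.0265
```

>>> {"name": "apply_moves", "arguments": {
  "deltas": [
    [10, [-0.015, 0.0045, 0], 0],
    [10, [-0.03, 0.009, 0], 0],
    [10, [-0.03, 0.009, 0], 0],
    [10, [-0.03, 0.009, 0], 0],
    [10, [-0.03, 0.009, 0], 0]
  ]
}}

```text
clock: 7.85
position: [0.5101, 0.0626, 0.2305]
tcp_rot: [[0.464, 0.886, 0.0], [0.886, -0.464, -0.0], [-0.0, 0.0, -1.0]]
force: [0.6, -0.5, -1.1]
opening: 0.0267
```

>>> {"name": "apply_moves", "arguments": {
  "deltas": [
    [10, [-0.03, 0.009, 0], 0],
    [10, [-0.03, 0.009, 0], 0],
    [10, [-0.03, 0.009, 0], 0],
    [10, [-0.03, 0.009, 0], 0],
    [10, [-0.03, 0.009, 0], 0]
  ]
}}

```text
clock: 8.27
position: [0.4803, -0.0914, 0.2306]
tcp_rot: [[0.464, 0.886, 0.0], [0.886, -0.464, -0.0], [0.0, 0.0, -1.0]]
force: [-0.0, 0.4, -0.2]
opening: 0.0266
```

>>> {"name": "apply_moves", "arguments": {
  "deltas": [
    [10, [-0.02, 0.006, 0], 0],
    [10, [-0.01, 0.003, 0], 0],
    [10, [0, 0, 0], 0],
    [10, [0, 0, 0], 0],
    [10, [0, 0, 0], 0]
  ]
}}

```text
clock: 8.68
position: [0.4752, -0.1197, 0.2302]
tcp_rot: [[0.464, 0.886, 0.0], [0.886, -0.464, 0.001], [0.001, -0.0, -1.0]]
force: [0.2, 0.1, -0.5]
opening: 0.0267
```

```bash
python3 - <<'E'
from h import *
from rig import *
np.set_printoptions(precision=4,suppress=True)
s=cams.snapshot("wrist");np.savez("pics/w3.npz",**s);cv2.imwrite("pics/w3.png",s["pixels"])
o=monitor.get_obs();print(o["position"],o["tcp_rot"],o["force"],o["moment"],s["eye"])
m,_=blobs(s,(3,150,100),(22,255,255));m=cv2.morphologyEx(m,cv2.MORPH_CLOSE,np.ones((7,7)))
for c in cv2.findContours(m,0,cv2.CHAIN_APPROX_NONE)[0]:
  if cv2.contourArea(c)>300:
    P=(plane(s,c[:,0,:],.139)[:,:2]*1000).astype(np.float32)
    print(cv2.boundingRect(c),cv2.minAreaRect(P))
E
```

```text
[ 0.4752 -0.1195  0.2302] [[ 0.463   0.8863 -0.    ]
 [ 0.8863 -0.463   0.0006]
 [ 0.0005 -0.0003 -1.    ]] [ 0.0089  0.0216 -1.4024] [-0.0471  0.0161 -0.0305] [ 0.4148 -0.0881  0.3958]
(339, 353, 156, 31) ((674.489013671875, -75.76725006103516), (154.9266815185547, 31.53018569946289), 62.41705322265625)
```

View pics/w3.png

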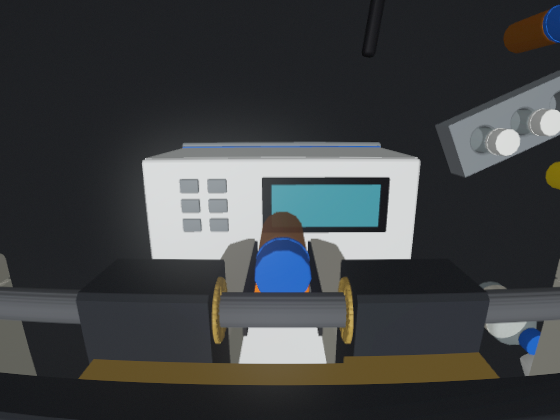

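In this view the mouth is hidden behind the cell at (283,290). The camera looks towards tool -y, so I stand off on the other side.

>>> {"name": "apply_moves", "arguments": {
  "deltas": [
    [10, [0, 0.02, 0], 0],
    [10, [0, 0.03, 0], 0],
    [10, [0, 0.03, 0], 0],
    [10, [0, 0.03, 0], 0],
    [10, [0, 0.02, 0], 0]
  ]
}}

```text
clock: 9.15
position: [0.5927, -0.1806, 0.2298]
tcp_rot: [[0.463, 0.887, 0.001], [0.887, -0.463, -0.0], [0.0, 0.001, -1.0]]
force: [-0.2, 0.3, -1.3]
opening: 0.0262
```

>>> {"name": "apply_moves", "arguments": {
  "deltas": [
    [10, [0, 0.01, 0], 0],
    [10, [0, 0.01, 0], 0],
    [10, [0, 0, 0], 0],
    [10, [0, 0, 0], 0],
    [10, [0, 0, 0], 0]
  ]
}}

```text
clock: 9.57
position: [0.6076, -0.1891, 0.23]
tcp_rot: [[0.463, 0.886, -0.001], [0.886, -0.463, 0.001], [0.0, -0.001, -1.0]]
force: [0.0, -0.3, -0.3]
opening: 0.026
```

```bash
python3 - <<'E'
from h import *
from rig import *
np.set_printoptions(precision=4,suppress=True)
s=cams.snapshot("wrist");np.savez("pics/w4.npz",**s);cv2.imwrite("pics/w4.png",s["pixels"])
o=monitor.get_obs();print(o["position"],o["tcp_rot"],o["force"],s["eye"])
m,_=blobs(s,(3,150,100),(22,255,255));m[330:]=0;m=cv2.morphologyEx(m,cv2.MORPH_CLOSE,np.ones((7,7)))
for c in cv2.findContours(m,0,cv2.CHAIN_APPROX_NONE)[0]:
  if cv2.contourArea(c)>300:
    P=(plane(s,c[:,0,:],.139)[:,:2]*1000).astype(np.float32)
    print(cv2.boundingRect(c),cv2.minAreaRect(P))
E
```

```text
[ 0.6075 -0.1894  0.2302] [[ 0.4633  0.8862 -0.0004]
 [ 0.8862 -0.4633  0.0003]
 [ 0.0001 -0.0005 -1.    ]] [ 0.0533 -0.3085 -0.9969] [ 0.5474 -0.1576  0.3957]
(250, 91, 64, 55) ((544.8309326171875, -157.0738983154297), (47.079345703125, 39.61153030395508), 62.44750213623047)
```

View pics/w4.png

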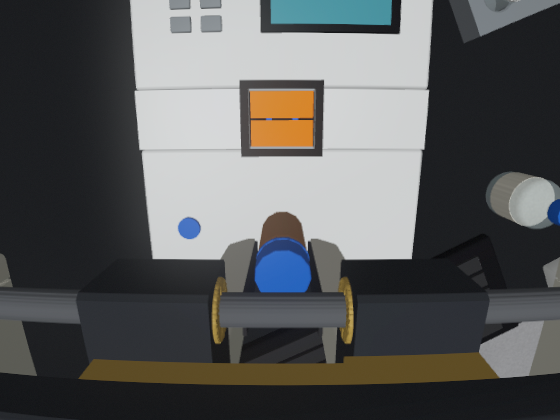

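The wrist view shows the mouth at (282,119), giving (0.5448, -0.1571) at 62.4°, which agrees with the other cameras. I now check the held cell's centring and tilt.

```bash
python3 - <<'E'
from h import *
np.set_printoptions(precision=4,suppress=True)
s=dict(np.load("pics/w4.npz"))
t=np.array([.6075,-.1894,.2302]);R=np.array([[.4633,.8862,0],[.8862,-.4633,0],[0,0,-1]])
P=lambda off:cv2.projectPoints((t+off@R.T).reshape(-1,1,3),cv2.Rodrigues(s["orientation"].T)[0],-s["orientation"].T@s["eye"],s["intrinsics"],s["distortion"])[0][:,0]
a=np.linspace(0,2*np.pi,73)
for z in(-.026,.044):
    q=P(np.c_[.0135*np.cos(a),.0135*np.sin(a),0*a+z]);print(z,"pred min/max",q.min(0),q.max(0))
m,_=blobs(s,(95,120,30),(130,255,255));m[:230]=0;m[330:]=0;m[:,:230]=0;m[:,340:]=0
y,x=np.nonzero(m);print("cap",x.min(),x.max(),y.min(),y.max())
h=s["pixels"].astype(int);mm=(h[...,2]-h[...,0]>25);mm[:195]=0;mm[245:]=0;mm[:,:245]=0;mm[:,325:]=0
y,x=np.nonzero(mm);print("amber",x.min(),x.max(),y.min()); 
for r in (215,220,230,240): print(r,x[y==r].min(),x[y==r].max())
E
```

```text
-0.026 pred min/max [252.1533 247.2899] [311.0362 300.9878]
0.044 pred min/max [261.4392 207.8698] [302.3002 246.7959]
cap 254 311 238 292
amber 260 304 212
215 272 292
220 266 297
230 262 301
240 260 303
```

```bash
python3 - <<'E'
from h import *
s=dict(np.load("pics/w4.npz"))
for y in range(202,298,1): print(y,s["pixels"][y,283].tolist(),end="  ")
E
```

```text
202 [209, 208, 206]  203 [209, 208, 206]  204 [208, 208, 206]  205 [208, 208, 206]  206 [208, 208, 206]  207 [209, 208, 206]  208 [208, 208, 206]  209 [208, 208, 206]  210 [208, 208, 206]  211 [180, 182, 183]  212 [85, 99, 115]  213 [61, 75, 95]  214 [61, 76, 95]  215 [61, 75, 95]  216 [61, 75, 95]  217 [60, 75, 95]  218 [60, 74, 94]  219 [60, 74, 94]  220 [60, 75, 94]  221 [60, 74, 94]  222 [60, 74, 93]  223 [58, 73, 92]  224 [59, 73, 94]  225 [59, 73, 93]  226 [59, 72, 93]  227 [59, 73, 92]  228 [59, 73, 92]  229 [58, 73, 92]  230 [58, 72, 93]  231 [57, 71, 91]  232 [58, 72, 91]  233 [58, 72, 92]  234 [57, 71, 94]  235 [58, 74, 99]  236 [71, 74, 90]  237 [112, 73, 63]  238 [167, 91, 50]  239 [166, 92, 51]  240 [112, 65, 45]  241 [112, 65, 45]  242 [111, 63, 43]  243 [111, 63, 42]  244 [112, 64, 43]  245 [112, 64, 42]  246 [112, 63, 42]  247 [112, 63, 41]  248 [112, 63, 41]  249 [117, 64, 41]  250 [150, 81, 44]  251 [182, 102, 51]  252 [193, 109, 53]  253 [192, 107, 52]  254 [192, 107, 51]  255 [191, 106, 50]  256 [192, 106, 50]  257 [192, 105, 49]  258 [192, 105, 49]  259 [191, 105, 48]  260 [192, 105, 48]  261 [192, 105, 48]  262 [191, 105, 48]  263 [191, 104, 47]  264 [191, 104, 47]  265 [191, 104, 47]  266 [191, 104, 47]  267 [191, 103, 45]  268 [190, 103, 44]  269 [191, 103, 45]  270 [190, 103, 44]  271 [190, 103, 45]  272 [190, 103, 45]  273 [190, 102, 44]  274 [190, 102, 43]  275 [190, 102, 41]  276 [190, 102, 43]  277 [190, 102, 43]  278 [190, 102, 41]  279 [190, 102, 42]  280 [189, 101, 41]  281 [190, 101, 42]  282 [189, 101, 41]  283 [189, 101, 40]  284 [189, 102, 41]  285 [189, 101, 41]  286 [189, 100, 40]  287 [189, 100, 40]  288 [189, 100, 40]  289 [189, 100, 39]  290 [189, 100, 39]  291 [189, 100, 39]  292 [112, 66, 42]  293 [61, 51, 46]  294 [59, 52, 50]  295 [59, 52, 51]  296 [65, 58, 56]  297 [80, 74, 70]
```

The held cell is about 1.5 mm off centre in tool +y and essentially upright. I move over the mouth with that correction and begin lowering.

>>> {"name": "apply_moves", "arguments": {
  "deltas": [
    [10, [0, -0.015, 0], 0],
    [10, [-0.0003, -0.02, 0], 0],
    [10, [-0.0003, -0.02, 0], 0],
    [10, [0, -0.012, 0], 0],
    [10, [0, -0.0053, 0], 0]
  ]
}}

```text
clock: 10.03
position: [0.5418, -0.156, 0.2308]
tcp_rot: [[0.464, 0.886, -0.0], [0.886, -0.464, 0.0], [0.0, -0.0, -1.0]]
force: [-0.2, 0.3, -0.0]
opening: 0.0267
```

>>> {"name": "apply_moves", "arguments": {
  "deltas": [
    [10, [0, 0, 0.008], 0],
    [10, [0, 0, 0.01], 0],
    [10, [0, 0, 0.01], 0],
    [10, [0, 0, 0.01], 0],
    [10, [0, 0, 0.005], 0]
  ]
}}

```text
clock: 10.45
position: [0.543, -0.1573, 0.1844]
tcp_rot: [[0.464, 0.886, -0.003], [0.886, -0.464, 0.002], [-0.0, -0.004, -1.0]]
force: [-0.3, 0.0, -1.2]
opening: 0.0265
```

>>> {"name": "apply_moves", "arguments": {
  "deltas": [
    [10, [0, 0, 0.002], 0],
    [10, [0, 0, 0.002], 0],
    [10, [0, 0, 0.002], 0],
    [10, [0, 0, 0.002], 0],
    [10, [0, 0, 0.002], 0]
  ],
  "newtons": 30
}}

```text
clock: 10.87
position: [0.5442, -0.1578, 0.1785]
tcp_rot: [[0.464, 0.886, 0.002], [0.886, -0.464, -0.001], [-0.0, 0.002, -1.0]]
force: [-1.4, 0.9, 7.9]
opening: 0.0264
```

>>> {"name": "apply_moves", "arguments": {
  "deltas": [
    [10, [0, 0, 0.002], 0],
    [10, [0, 0, 0.002], 0],
    [10, [0, 0, 0.002], 0],
    [10, [0, 0, 0.002], 0],
    [10, [0, 0, 0.002], 0]
  ]
}}

```text
clock: 11.28
position: [0.5448, -0.158, 0.1691]
tcp_rot: [[0.464, 0.886, 0.004], [0.886, -0.464, -0.002], [0.0, 0.004, -1.0]]
force: [-1.1, 0.1, 7.7]
opening: 0.0263
```

>>> {"name": "apply_moves", "arguments": {
  "deltas": [
    [10, [0, -0.0003, 0.002], 0],
    [10, [0, -0.0003, 0.002], 0],
    [10, [0, -0.0003, 0.002], 0],
    [10, [0, -0.0003, 0.002], 0],
    [10, [0, 0, 0.002], 0]
  ]
}}

```text
clock: 11.7
position: [0.5428, -0.1571, 0.1573]
tcp_rot: [[0.464, 0.886, 0.001], [0.886, -0.464, -0.0], [-0.0, 0.001, -1.0]]
force: [0.1, -0.6, 0.7]
opening: 0.0265
```

>>> {"name": "apply_moves", "arguments": {
  "deltas": [
    [10, [0, 0, 0.002], 0],
    [10, [0, 0, 0.002], 0],
    [10, [0, 0, 0.002], 0],
    [10, [0, 0, 0.002], 0],
    [10, [0, 0, 0.002], 0]
  ]
}}

```text
clock: 12.12
position: [0.5425, -0.1569, 0.1468]
tcp_rot: [[0.464, 0.886, -0.0], [0.886, -0.464, 0.0], [0.0, -0.0, -1.0]]
force: [-0.9, -2.1, 2.3]
opening: 0.0263
```

>>> {"name": "apply_moves", "arguments": {
  "deltas": [
    [10, [0, 0, 0.001], 0],
    [10, [0, 0, 0.001], 0],
    [10, [0, 0, 0.001], 0],
    [10, [0, 0, 0.001], 0],
    [10, [0, 0, 0], 0]
  ]
}}

```text
clock: 12.53
position: [0.5423, -0.1567, 0.1429]
tcp_rot: [[0.464, 0.886, -0.001], [0.886, -0.464, 0.0], [-0.0, -0.001, -1.0]]
force: [-0.2, 0.2, 0.5]
opening: 0.0262
```

```bash
python3 - <<'E'
from rig import *
o=monitor.get_obs();print(o["position"],o["force"],o["moment"],o["opening"])
E
```

```text
[ 0.54225108 -0.15674163  0.14291463] [-0.18927113  0.19073764  0.46475619] [0.00906887 0.07493452 0.01541934] 0.0262000756185099
```

The foot is about 7 mm into the bore with no side load. I ease the jaws, raise slightly and re-grip higher, so I can carry it past the ball before letting go.

>>> {"name": "apply_moves", "arguments": {
  "deltas": [
    [32, [0, 0, 0], 0],
    [32, [0, 0, 0], 0],
    [32, [0, 0, 0], 0],
    [32, [0, 0, 0], 0],
    [32, [0, 0, 0], 0]
  ]
}}

```text
clock: 12.95
position: [0.5425, -0.1569, 0.1431]
tcp_rot: [[0.464, 0.886, -0.0], [0.886, -0.464, 0.0], [-0.0, -0.0, -1.0]]
force: [-0.1, 0.6, -0.5]
opening: 0.0297
```

>>> {"name": "apply_moves", "arguments": {
  "deltas": [
    [32, [0, 0, -0.002], 0],
    [32, [0, 0, -0.002], 0],
    [32, [0, 0, -0.002], 0],
    [32, [0, 0, -0.002], 0],
    [32, [0, 0, 0], 0]
  ]
}}

```text
clock: 13.37
position: [0.5429, -0.1571, 0.1518]
tcp_rot: [[0.464, 0.886, 0.001], [0.886, -0.464, -0.001], [0.0, 0.001, -1.0]]
force: [-0.3, -0.2, 0.4]
opening: 0.0298
```

```bash
python3 - <<'E'
from h import *
from rig import *
s=cams.snapshot("scene");t=cams.snapshot("side")
cv2.imwrite("pics/s3.png",np.hstack([cv2.resize(s["pixels"][60:180,140:260],(400,400),interpolation=cv2.INTER_CUBIC),cv2.resize(t["pixels"][190:320,240:370],(400,400),interpolation=cv2.INTER_CUBIC)]))
o=monitor.get_obs();print(o["position"],o["force"],o["opening"])
E
```

```text
[ 0.54263576 -0.15695445  0.15135744] [-0.09925724  0.1021783   0.88580293] 0.029982191719151702
```

View pics/s3.png

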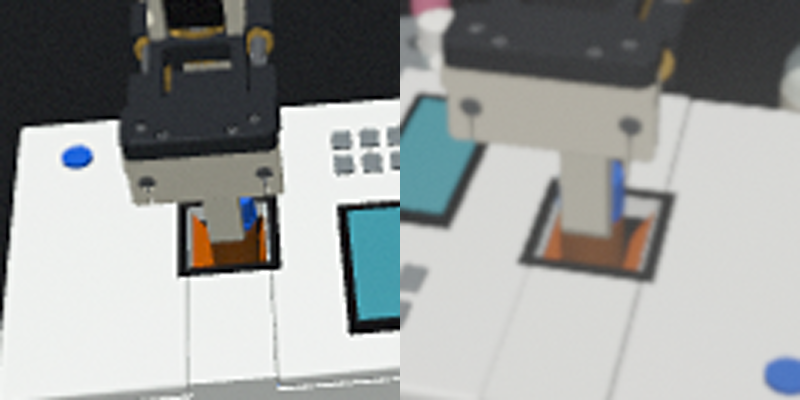

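Both flaps are held open, and the cell stands upright between the fingers in both crops. I re-grip and push lower.

>>> {"name": "apply_moves", "arguments": {
  "deltas": [
    [10, [0, 0, 0], 0],
    [10, [0, 0, 0], 0],
    [10, [0, 0, 0], 0],
    [10, [0, 0, 0], 0],
    [10, [0, 0, 0], 0]
  ],
  "newtons": 25
}}

```text
clock: 13.88
position: [0.5425, -0.1569, 0.1511]
tcp_rot: [[0.464, 0.886, -0.0], [0.886, -0.464, 0.0], [-0.0, -0.0, -1.0]]
force: [-0.9, 0.7, 0.0]
opening: 0.0264
```

>>> {"name": "apply_moves", "arguments": {
  "deltas": [
    [10, [0, 0, 0.0016], 0],
    [10, [0, 0, 0.0016], 0],
    [10, [0, 0, 0.0016], 0],
    [10, [0, 0, 0.0016], 0],
    [10, [0, 0, 0.0016], 0]
  ]
}}

```text
clock: 14.3
position: [0.5427, -0.1569, 0.1431]
tcp_rot: [[0.464, 0.886, 0.0], [0.886, -0.464, -0.0], [0.0, 0.0, -1.0]]
force: [-0.6, 0.9, 2.7]
opening: 0.0265
```

```bash
python3 - <<'E'
from rig import *
o=monitor.get_obs();print(o["position"],o["force"],o["moment"],o["opening"])
E
```

```text
[ 0.54273088 -0.15688997  0.14311791] [-0.56170302  0.90307616  2.73711231] [ 0.11128734  0.01514219 -0.01169963] 0.02645436837190323
```

The 2.7 N drag means the foot is in the ball. I release, rise above the cap and close the fingers.

>>> {"name": "apply_moves", "arguments": {
  "deltas": [
    [40, [0, 0, 0], 0],
    [40, [0, 0, 0], 0],
    [40, [0, 0, 0], 0],
    [40, [0, 0, 0], 0],
    [40, [0, 0, 0], 0]
  ]
}}

```text
clock: 14.72
position: [0.5425, -0.1569, 0.143]
tcp_rot: [[0.464, 0.886, -0.0], [0.886, -0.464, 0.0], [-0.0, -0.0, -1.0]]
force: [1.1, 0.1, 0.4]
opening: 0.0371
```

>>> {"name": "apply_moves", "arguments": {
  "deltas": [
    [40, [0, 0, -0.006], 0],
    [40, [0, 0, -0.008], 0],
    [40, [0, 0, -0.008], 0],
    [40, [0, 0.0005, -0.008], 0],
    [40, [0, 0.0005, -0.006], 0]
  ]
}}

```text
clock: 15.13
position: [0.544, -0.1577, 0.1809]
tcp_rot: [[0.464, 0.886, 0.002], [0.886, -0.464, -0.001], [-0.0, 0.002, -1.0]]
force: [0.9, 0.1, 0.9]
opening: 0.0371
```

>>> {"name": "apply_moves", "arguments": {
  "deltas": [
    [0, [0, 0, 0], 0],
    [0, [0, 0, 0], 0],
    [0, [0, 0, 0], 0],
    [0, [0, 0, 0], 0],
    [0, [0, 0, 0], 0]
  ],
  "newtons": 10
}}

```text
clock: 15.55
position: [0.5431, -0.1572, 0.1787]
tcp_rot: [[0.464, 0.886, -0.001], [0.886, -0.464, 0.0], [-0.0, -0.001, -1.0]]
force: [-0.6, -1.0, 0.1]
opening: 0.0086
```

>>> {"name": "apply_moves", "arguments": {
  "deltas": [
    [0, [0, 0, 0.001], 0],
    [0, [0, 0, 0.002], 0],
    [0, [0, 0, 0.002], 0],
    [0, [0, 0, 0], 0],
    [0, [0, 0, 0], 0]
  ]
}}

```text
clock: 15.97
position: [0.5433, -0.1573, 0.1738]
tcp_rot: [[0.464, 0.886, -0.001], [0.886, -0.464, 0.0], [-0.0, -0.001, -1.0]]
force: [0.2, -0.2, -0.6]
opening: 0.0006
```

```bash
python3 - <<'E'
from h import *
from rig import *
s=cams.snapshot("scene");t=cams.snapshot("side")
cv2.imwrite("pics/s4.png",np.hstack([cv2.resize(s["pixels"][60:180,140:260],(400,400),interpolation=cv2.INTER_CUBIC),cv2.resize(t["pixels"][190:320,240:370],(400,400),interpolation=cv2.INTER_CUBIC)]))
o=monitor.get_obs();print(o["position"],o["force"],o["opening"])
E
```

```text
[ 0.54344023 -0.15737777  0.17410937] [-0.45168451 -0.14657145  0.77326058] 0.00033307681341926973
```

View pics/s4.png

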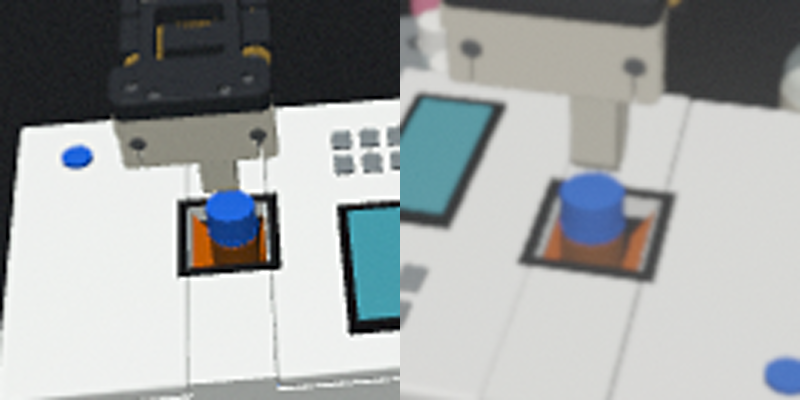

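The cell stands upright in the mouth with the flaps held open by it, and the closed fingers are centred above. I push down.

>>> {"name": "apply_moves", "arguments": {
  "deltas": [
    [0, [0, 0, 0.002], 0],
    [0, [0, 0, 0.002], 0],
    [0, [0, 0, 0.002], 0],
    [0, [0, 0, 0.002], 0],
    [0, [0, 0, 0.002], 0]
  ]
}}

```text
clock: 16.48
position: [0.5433, -0.1573, 0.1639]
tcp_rot: [[0.464, 0.886, -0.0], [0.886, -0.464, 0.0], [-0.0, -0.0, -1.0]]
force: [0.4, 0.1, -0.5]
opening: 0.0001
```

>>> {"name": "apply_moves", "arguments": {
  "deltas": [
    [0, [0, 0, 0.002], 0],
    [0, [0, 0, 0.002], 0],
    [0, [0, 0, 0.002], 0],
    [0, [0, 0, 0.002], 0],
    [0, [0, 0, 0.002], 0]
  ]
}}

```text
clock: 16.9
position: [0.5439, -0.1576, 0.1545]
tcp_rot: [[0.464, 0.886, 0.001], [0.886, -0.464, -0.001], [0.0, 0.001, -1.0]]
force: [0.8, 0.3, 3.0]
opening: 0.0003
```

>>> {"name": "apply_moves", "arguments": {
  "deltas": [
    [0, [0, 0, 0.002], 0],
    [0, [0, 0, 0.002], 0],
    [0, [0, 0, 0.002], 0],
    [0, [0, 0, 0.002], 0],
    [0, [0, 0, 0.002], 0]
  ]
}}

```text
clock: 17.32
position: [0.5437, -0.1575, 0.1441]
tcp_rot: [[0.464, 0.886, 0.001], [0.886, -0.464, -0.0], [0.0, 0.001, -1.0]]
force: [1.3, -1.1, 3.5]
opening: 0.0005
```

>>> {"name": "apply_moves", "arguments": {
  "deltas": [
    [0, [0, 0, 0.002], 0],
    [0, [0, 0, 0.002], 0],
    [0, [0, 0, 0.002], 0],
    [0, [0, 0, 0.002], 0],
    [0, [0, 0, 0.002], 0]
  ]
}}

```text
clock: 17.73
position: [0.5437, -0.1575, 0.1341]
tcp_rot: [[0.464, 0.886, 0.001], [0.886, -0.464, -0.0], [0.0, 0.001, -1.0]]
force: [2.4, -1.4, 3.9]
opening: 0.0006
```

>>> {"name": "apply_moves", "arguments": {
  "deltas": [
    [0, [0, 0, 0.002], 0],
    [0, [0, 0, 0.002], 0],
    [0, [0, 0, 0.002], 0],
    [0, [0, 0, 0.002], 0],
    [0, [0, 0, 0.002], 0]
  ]
}}

```text
clock: 18.15
position: [0.5438, -0.1575, 0.1242]
tcp_rot: [[0.464, 0.886, 0.001], [0.886, -0.464, -0.0], [0.0, 0.001, -1.0]]
force: [2.9, -1.6, 6.2]
opening: 0.0004
```

>>> {"name": "apply_moves", "arguments": {
  "deltas": [
    [0, [0, 0, 0.001], 0],
    [0, [0, 0, 0.001], 0],
    [0, [0, 0, 0.001], 0],
    [0, [0, 0, 0.001], 0],
    [0, [0, 0, 0.001], 0]
  ]
}}

```text
clock: 18.57
position: [0.5421, -0.1567, 0.1184]
tcp_rot: [[0.464, 0.886, -0.003], [0.886, -0.464, 0.001], [-0.0, -0.003, -1.0]]
force: [-0.2, 0.2, 2.9]
opening: 0.0004
```

>>> {"name": "apply_moves", "arguments": {
  "deltas": [
    [0, [0, 0, 0.0003], 0],
    [0, [0, 0, 0.0003], 0],
    [0, [0, 0, 0.0003], 0],
    [0, [0, 0, 0.0003], 0],
    [0, [0, 0, 0.0003], 0]
  ]
}}

```text
clock: 18.98
position: [0.5428, -0.1571, 0.1172]
tcp_rot: [[0.464, 0.886, -0.001], [0.886, -0.464, 0.001], [-0.0, -0.002, -1.0]]
force: [-1.1, 1.4, 1.1]
opening: 0.0003
```

>>> {"name": "apply_moves", "arguments": {
  "deltas": [
    [0, [0, 0, 0.0003], 0],
    [0, [0, 0, 0.0003], 0],
    [0, [0, 0, 0.0003], 0],
    [0, [0, 0, 0.0003], 0],
    [0, [0, 0, 0.0003], 0]
  ]
}}

```text
clock: 19.4
position: [0.5436, -0.1575, 0.1163]
tcp_rot: [[0.464, 0.886, 0.0], [0.886, -0.464, -0.0], [-0.0, 0.001, -1.0]]
force: [-1.0, 0.6, 1.9]
opening: 0.0008
```

>>> {"name": "apply_moves", "arguments": {
  "deltas": [
    [0, [0, 0, 0.0003], 0],
    [0, [0, 0, 0.0003], 0],
    [0, [0, 0, 0.0003], 0],
    [0, [0, 0, 0.0003], 0],
    [0, [0, 0, 0.0003], 0]
  ]
}}

```text
clock: 19.82
position: [0.5438, -0.1576, 0.115]
tcp_rot: [[0.464, 0.886, 0.001], [0.886, -0.464, -0.0], [0.0, 0.001, -1.0]]
force: [-0.2, 0.6, 3.4]
opening: 0.0008
```

>>> {"name": "apply_moves", "arguments": {
  "deltas": [
    [0, [0, 0, 0.0003], 0],
    [0, [0, 0, 0.0003], 0],
    [0, [0, 0, 0.0003], 0],
    [0, [0, 0, 0.0003], 0],
    [0, [0, 0, 0.0003], 0]
  ]
}}

```text
clock: 20.23
position: [0.5438, -0.1575, 0.1133]
tcp_rot: [[0.464, 0.886, 0.001], [0.886, -0.464, -0.0], [0.0, 0.001, -1.0]]
force: [1.3, -0.7, 3.2]
opening: 0.0004
```

>>> {"name": "apply_moves", "arguments": {
  "deltas": [
    [0, [0, 0, 0.0003], 0],
    [0, [0, 0, 0.0003], 0],
    [0, [0, 0, 0.0003], 0],
    [0, [0, 0, 0.0003], 0],
    [0, [0, 0, 0.0003], 0]
  ]
}}

```text
clock: 20.65
position: [0.5436, -0.1575, 0.1117]
tcp_rot: [[0.464, 0.886, 0.0], [0.886, -0.464, -0.0], [-0.0, 0.0, -1.0]]
force: [1.4, -0.8, 5.2]
opening: 0.0004
```

>>> {"name": "apply_moves", "arguments": {
  "deltas": [
    [0, [0, 0, 0.0002], 0],
    [0, [0, 0, 0.0002], 0],
    [0, [0, 0, 0.0002], 0],
    [0, [0, 0, 0.0002], 0],
    [0, [0, 0, 0.0002], 0]
  ]
}}

```text
clock: 21.07
position: [0.5435, -0.1574, 0.1107]
tcp_rot: [[0.464, 0.886, 0.0], [0.886, -0.464, -0.0], [0.0, 0.0, -1.0]]
force: [0.8, -0.8, 4.6]
opening: 0.0003
```

>>> {"name": "apply_moves", "arguments": {
  "deltas": [
    [0, [0, 0, 0.0002], 0],
    [0, [0, 0, 0.0002], 0],
    [0, [0, 0, 0.0002], 0],
    [0, [0, 0, 0.0002], 0],
    [0, [0, 0, 0.0002], 0]
  ]
}}

```text
clock: 21.48
position: [0.5434, -0.1574, 0.1096]
tcp_rot: [[0.464, 0.886, 0.0], [0.886, -0.464, -0.0], [0.0, 0.0, -1.0]]
force: [1.3, -0.9, 3.8]
opening: 0.0004
```

>>> {"name": "apply_moves", "arguments": {
  "deltas": [
    [0, [0, 0, 0.0002], 0],
    [0, [0, 0, 0.0002], 0],
    [0, [0, 0, 0.0002], 0],
    [0, [0, 0, 0.0002], 0],
    [0, [0, 0, 0.0002], 0]
  ]
}}

```text
clock: 21.9
position: [0.5434, -0.1574, 0.1086]
tcp_rot: [[0.464, 0.886, -0.0], [0.886, -0.464, 0.0], [-0.0, -0.0, -1.0]]
force: [1.4, -0.8, 4.9]
opening: 0.0003
```

>>> {"name": "apply_moves", "arguments": {
  "deltas": [
    [0, [0, 0, 0.0002], 0],
    [0, [0, 0, 0.0002], 0],
    [0, [0, 0, 0.0002], 0],
    [0, [0, 0, 0.0002], 0],
    [0, [0, 0, 0.0002], 0]
  ]
}}

```text
clock: 22.32
position: [0.5434, -0.1574, 0.1076]
tcp_rot: [[0.464, 0.886, -0.0], [0.886, -0.464, 0.0], [0.0, -0.0, -1.0]]
force: [2.0, -1.9, 4.3]
opening: 0.0003
```

>>> {"name": "apply_moves", "arguments": {
  "deltas": [
    [0, [0, 0, 0.0002], 0],
    [0, [0, 0, 0.0002], 0],
    [0, [0, 0, 0.0002], 0],
    [0, [0, 0, 0.0002], 0],
    [0, [0, 0, 0.0002], 0]
  ]
}}

```text
clock: 22.73
position: [0.5434, -0.1573, 0.1066]
tcp_rot: [[0.464, 0.886, -0.0], [0.886, -0.464, -0.0], [-0.0, -0.0, -1.0]]
force: [1.3, -0.8, 4.1]
opening: 0.0004
```

>>> {"name": "apply_moves", "arguments": {
  "deltas": [
    [0, [0, 0, 0.0002], 0],
    [0, [0, 0, 0.0002], 0],
    [0, [0, 0, 0.0002], 0],
    [0, [0, 0, 0.0002], 0],
    [0, [0, 0, 0.0002], 0]
  ]
}}

```text
clock: 23.15
position: [0.5434, -0.1574, 0.1056]
tcp_rot: [[0.464, 0.886, -0.0], [0.886, -0.464, 0.0], [0.0, -0.0, -1.0]]
force: [1.8, -0.9, 5.3]
opening: 0.0003
```

>>> {"name": "apply_moves", "arguments": {
  "deltas": [
    [0, [0, 0, 0.0002], 0],
    [0, [0, 0, 0.0002], 0],
    [0, [0, 0, 0.0002], 0],
    [0, [0, 0, 0.0002], 0],
    [0, [0, 0, 0.0002], 0]
  ]
}}

```text
clock: 23.57
position: [0.5434, -0.1574, 0.1046]
tcp_rot: [[0.464, 0.886, -0.0], [0.886, -0.464, 0.0], [-0.0, -0.0, -1.0]]
force: [1.5, -0.1, 4.2]
opening: 0.0005
```

>>> {"name": "apply_moves", "arguments": {
  "deltas": [
    [0, [0, 0, 0.0002], 0],
    [0, [0, 0, 0.0002], 0],
    [0, [0, 0, 0.0002], 0],
    [0, [0, 0, 0.0002], 0],
    [0, [0, 0, 0.0002], 0]
  ]
}}

```text
clock: 23.98
position: [0.5434, -0.1574, 0.1036]
tcp_rot: [[0.464, 0.886, -0.0], [0.886, -0.464, -0.0], [-0.0, -0.0, -1.0]]
force: [1.3, -0.2, 4.5]
opening: 0.0003
```

>>> {"name": "apply_moves", "arguments": {
  "deltas": [
    [0, [0, 0, 0.0002], 0],
    [0, [0, 0, 0.0002], 0],
    [0, [0, 0, 0.0002], 0],
    [0, [0, 0, 0.0002], 0],
    [0, [0, 0, 0.0002], 0]
  ]
}}

```text
clock: 24.4
position: [0.5434, -0.1573, 0.1026]
tcp_rot: [[0.464, 0.886, -0.0], [0.886, -0.464, 0.0], [-0.0, -0.0, -1.0]]
force: [1.0, -0.8, 4.1]
opening: 0.0007
```

>>> {"name": "apply_moves", "arguments": {
  "deltas": [
    [0, [0, 0, 0.0002], 0],
    [0, [0, 0, 0.0002], 0],
    [0, [0, 0, 0.0002], 0],
    [0, [0, 0, 0.0002], 0],
    [0, [0, 0, 0.0002], 0]
  ]
}}

```text
clock: 24.82
position: [0.5434, -0.1574, 0.1016]
tcp_rot: [[0.464, 0.886, -0.0], [0.886, -0.464, 0.0], [-0.0, -0.0, -1.0]]
force: [1.8, -1.3, 5.4]
opening: 0.0002
```

>>> {"name": "apply_moves", "arguments": {
  "deltas": [
    [0, [0, 0, 0.0002], 0],
    [0, [0, 0, 0.0002], 0],
    [0, [0, 0, 0.0002], 0],
    [0, [0, 0, 0.0002], 0],
    [0, [0, 0, 0.0002], 0]
  ]
}}

```text
clock: 25.23
position: [0.5434, -0.1574, 0.1011]
tcp_rot: [[0.464, 0.886, 0.0], [0.886, -0.464, -0.0], [-0.0, 0.0, -1.0]]
force: [0.9, 0.1, 8.5]
opening: 0.0004
```

The pad is felt: force is rising and motion is lagging. I press on to about 12 N.

>>> {"name": "apply_moves", "arguments": {
  "deltas": [
    [0, [0, 0, 0.0002], 0],
    [0, [0, 0, 0.0002], 0],
    [0, [0, 0, 0.0002], 0],
    [0, [0, 0, 0], 0],
    [0, [0, 0, 0], 0]
  ]
}}

```text
clock: 25.65
position: [0.5435, -0.1574, 0.1008]
tcp_rot: [[0.464, 0.886, 0.0], [0.886, -0.464, -0.0], [-0.0, 0.0, -1.0]]
force: [-0.2, -0.1, 9.4]
opening: 0.0001
```

>>> {"name": "apply_moves", "arguments": {
  "deltas": [
    [0, [0, 0, 0.0002], 0],
    [0, [0, 0, 0.0002], 0],
    [0, [0, 0, 0.0002], 0],
    [0, [0, 0, 0], 0],
    [0, [0, 0, 0], 0]
  ]
}}

```text
clock: 26.07
position: [0.5435, -0.1574, 0.1006]
tcp_rot: [[0.464, 0.886, 0.001], [0.886, -0.464, -0.0], [-0.0, 0.001, -1.0]]
force: [-1.1, 0.9, 11.8]
opening: 0.0003
```

```bash
python3 - <<'E'
from rig import *
for i in range(6):
    o=monitor.get_obs();print(o["clock"],o["position"][2],o["force"][2]); cams.snapshot("wrist")
E
```

```text
26.0667 0.10057887927929002 11.787221309041346
26.1167 0.10054815041473632 12.021131539574702
26.1667 0.10052628469048747 11.536037170288562
26.2167 0.10056015974564873 11.565771167515768
26.2667 0.10054515617380831 11.59594950310902
26.3167 0.10055209214775604 11.840516037395153
```

The force holds steady at about 11.7 N, so the cell is firmly seated. I draw back straight up.

>>> {"name": "apply_moves", "arguments": {
  "deltas": [
    [0, [0, 0, -0.001], 0],
    [0, [0, 0, -0.002], 0],
    [0, [0, 0, -0.004], 0],
    [0, [0, 0, -0.006], 0],
    [0, [0, 0, -0.008], 0]
  ]
}}

```text
clock: 26.78
position: [0.541, -0.1561, 0.1189]
tcp_rot: [[0.464, 0.886, -0.006], [0.886, -0.464, 0.003], [-0.0, -0.007, -1.0]]
force: [-2.4, 2.0, -4.9]
opening: 0.0003
```

>>> {"name": "apply_moves", "arguments": {
  "deltas": [
    [0, [0, 0, -0.008], 0],
    [0, [0, 0, -0.008], 0],
    [0, [0, 0, -0.01], 0],
    [0, [0, 0, -0.015], 0],
    [0, [0, 0, -0.02], 0]
  ]
}}

```text
clock: 27.2
position: [0.5434, -0.1574, 0.1824]
tcp_rot: [[0.464, 0.886, 0.0], [0.886, -0.464, -0.0], [0.0, 0.0, -1.0]]
force: [0.4, 0.8, -0.4]
opening: 0.0002
```

>>> {"name": "apply_moves", "arguments": {
  "deltas": [
    [0, [0, 0.02, -0.02], 0],
    [0, [0, 0.03, -0.02], 0],
    [0, [0, 0.03, -0.01], 0],
    [0, [0, 0.02, 0], 0],
    [0, [0, 0, 0], 0]
  ]
}}

```text
clock: 27.62
position: [0.6354, -0.2062, 0.2333]
tcp_rot: [[0.465, 0.885, 0.005], [0.885, -0.465, -0.003], [-0.0, 0.006, -1.0]]
force: [-0.9, -0.5, -0.4]
opening: 0.0002
```

>>> {"name": "apply_moves", "arguments": {
  "deltas": [
    [0, [0, 0, 0], 0],
    [0, [0, 0, 0], 0],
    [0, [0, 0, 0], 0],
    [0, [0, 0, 0], 0],
    [0, [0, 0, 0], 0]
  ]
}}

```text
clock: 28.03
position: [0.6314, -0.2033, 0.2318]
tcp_rot: [[0.464, 0.886, -0.0], [0.886, -0.464, 0.0], [-0.0, -0.0, -1.0]]
force: [0.4, 0.5, 0.4]
opening: 0.0001
```

```bash
python3 - <<'E'
from h import *
from rig import *
s=cams.snapshot("scene");t=cams.snapshot("side");w=cams.snapshot("wrist")
z=lambda i:cv2.resize(i,(380,280))
cv2.imwrite("pics/f.png",np.vstack([np.hstack([z(s["pixels"]),z(t["pixels"])]),np.hstack([z(w["pixels"]),z(w["pixels"][40:220,160:404])])]))
o=monitor.get_obs();print(o["position"],o["force"])
E
```

```text
[ 0.63176245 -0.20358439  0.23169405] [ 0.23743329  0.50716554 -0.27411723]
```

View pics/f.png

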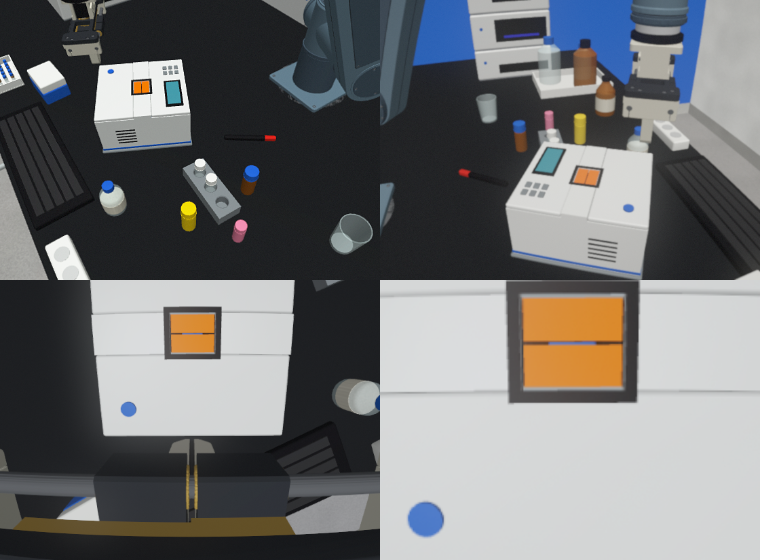

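Both flaps are shut and level, with a trace of blue cap visible through the slit. The white-capped cells are still in the rack, the target's place is empty, and the robot is clear of everything. I hand the job in.

```bash
python3 -c "
from rig import workorder
print(workorder.finish_job())"
```

```text
the job is handed in; nothing more can be done
None
```

The amber blue-capped cell is seated in the turbidity meter with both flaps shut over it. I handed the job in at about 28 s, and it reported no verdict.

- **What I did:** I took the cell from the rack and lowered it upright through the flaps. I re-gripped it once, higher up, to carry it past the sprung ball. Then I pushed it down with closed fingers at 3–6 N of drag until it met the pad, with the cap top about 39 mm below the deck. I pressed to a steady 11.7 N and withdrew straight up.
- **Last checks:** The final pictures show both flaps level and shut, with a trace of blue cap in the slit. The white-capped cells are in their places, the decoy bottles still stand, and the robot touches nothing (force about 0).
- **What disagreed:**
  - About 7 N of upward force appeared when the jaws first closed on the cap in the rack. It went after a 1.5 mm lift. I did not find the cause, and nothing was seen to move.
  - About 5 N of downward pull showed briefly while the fingers drew out from between the flaps.

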